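# Drive the taper knob into the lid and cover the cazuela

### The arm

A 6-joint arm with a two-finger parallel gripper is mounted at the origin on the work surface. World frame = base frame: x ahead of the robot, y to its left, z up, the work surface at z = 0. Lengths are in m, angles in rad, forces in N, time in s.
With the tool pointing down it reaches from about 0.425 to 0.95 m from the base axis. Payload 3.5 kg.
Tool frame: the origin (TCP) lies at the very end of the fingers, on their centre line; the grasp point (between the pads) lies 19 mm behind it (ctrl.grip_point_offset is the distance from the TCP to the grasp point, in m); z points along the fingers, y is the line along which they close (so a half turn about z gives the same grasp; the last joint's range is limited). The gripper opens to 85 mm and grips with 20 to 120 N. Pads are 22 mm wide; open, the fingers measure 114 mm over their backs; the gripper's body (76 mm by 85 mm) begins 54 mm behind the grasp point. The pads swing forward as they close: fully open they stand 13 mm farther back than shut.
Start: joints at [1.105, 0.286, 1.577, -0, 1.279, -0.15], TCP at [0.21, 0.642, 0.202] pointing down, gripper open.
Joint ranges: [-2.77, 2.77], [-0.9, 2.22], [0.21, 2.48], [-1.53, 4.67], [0.24, 2.81], [-2.84, 2.84]. Speed limits (rad/s): [2.79, 2.79, 3.14, 3.14, 3.14, 3.14].

### API

Orientations are given as a unit quaternion [x, y, z, w].
In Python, from plant import telemetry, vision, ctrl gives the robot as it stands.
- The arm moves only by the tool arm_command, never from a script. Its argument "series" is one flat list of numbers, 7 for each row, row after row: the shift along the tool's x, y, z in cm, then the turn, a rotation vector about the tool's x, y, z in degrees, then the closure, from 0 (fully open) to 1 (shut). A call has 1 to 10 rows; each row is the pose to reach, as a shift and turn from the pose commanded when the call began, along the tool's axes at that moment; what a row does not reach only later rows make up. A row lasts 1/12 s, in which the tool goes at most 41.7 mm and 7.16 degrees, less where a joint would pass 70% of its speed; a pose out of reach is approached as far as the arm can. A call with a gripper value outside its range is refused whole. The fingers move at their own pace and stop on an object; "force" is the grip in N (left out, the last holds). Time passes only in rows, so rows that repeat a pose let the fingers close. It gives the time, the measured TCP pose, the force, the opening and the grip force at its end, in the units of the state.
- telemetry.get_state(): the state, without advancing time (a new reading comes with each control period).
- vision.read_camera(name): name is "scene" or "top"; returns a dict with "color" (480x640x3 uint8, blue, green, red), "K" (3x3 intrinsics, pixels), "rvec" (rotation vector, rad) and "tvec" (3), from world to camera coordinates, as OpenCV has them. Camera axes: x right, y down, z forward; pixel columns grow to the right and rows downward; lengths in m; the calibration is good to about 2 mm. A picture is of the moment at which its call begins. There is no depth.
- ctrl.sign_off(): hands the job in; it is judged then, once.
The state is a dict: "time": time; "qpos": joint angles; "dq": joint speeds; "joint_efforts": joint torques, N m; "eef_pos": TCP position; "tcp_rot": TCP orientation; "contact_force": force on the tool from outside, world axes, zero at the start; "wrist_torque": the same for the moment, N m; "opening": opening from 0.0 (shut) to 1.0 (fully open); "finger_force": force on a finger pad.
Only numpy, scipy, OpenCV 4.12 (cv2) and the standard library are available. Lean on these libraries where they do the work, as an engineer would, in place of code of your own. Each camera call takes 0.05 s, during which the arm holds its last target. There are 200 camera calls.

### The job

The turned teak knob has come off the steel lid: take it from the teak rest and drive its tapered shank down into the lid's socket until the collar bottoms hard on the rim, with a firm push or tap of about 20 N but never over 30 N. Then lift the lid by the knob, which friction alone holds, lay it gently on the terracotta cazuela, level with its plug inside the rim, and let go. Leave the other things where they are.

Things in the scene. Friction and masses are not known exactly. Their poses are not given: they have to be found in the camera images.
- knob: loose teak knob, 50 g: round upright grip 30 mm in diameter, flat top 38 mm above the origin; under it a collar 34 mm across, 4 mm thick, then a steel shank 26 mm long tapering from 19 to 14 mm (end chamfered to 11). Origin: centre of the collar's underside, z to the top. Starts upright, shank down, in one hole of the rest (2.5 mm of play), collar on the rest's top
- rest: fixed teak block 66 x 140 x 34 mm with two upright holes, 40 mm either side of its centre along its y axis; origin at the centre of its underside. One hole holds the knob, the other the glass stopper
- lid: loose round steel lid, 0.23 kg, 176 mm across, on the table at the start: origin at the centre of its underside, z up; a plug 150 mm across and 8 mm deep below, a 4 to 5 mm disc on it, in the middle a cup 46 mm across, 30 mm above the origin at its top, and in it an upright tubular socket 36 mm in outer diameter, its mouth at 42 to 54 mm above the origin
- socket (a point): point on the lid's axis 42 mm above its origin, z up. The socket's true rim lies 0 to 12 mm above it, differing each time, not measured. Sprung leaves line the socket, 17 mm apart at the top. The shank drops in till the collar is about 8 mm above the rim; then it must be driven, the force rising to 6 to 14 N, till the collar meets the rim, a hard stop. Friction then holds about twice the lid
- cazuela: open round terracotta cazuela, loose, 0.9 kg, 60 mm tall, 178 mm across the rim with two lugs, mouth 162 mm across; origin at the centre of its underside. The lid's disc rests on its rim, so the lid's origin is then 52 mm above the cazuela's origin, plug inside with 6 mm of play all round
- pan: blue enamel paella pan, 220 mm across, 40 mm tall, two wire handles; bystander
- skimmer: flat stainless skimmer, 350 mm long, lying; bystander
- trivet: folded aluminium trivet, 180 x 80 x 10 mm, lying flat; bystander
- cruet: green glass oil cruet with a cork, 64 mm across, 170 mm tall; bystander
- mug: white mug, 80 mm across, 90 mm tall; bystander
- pepper: dark turned wooden pepper pot, 42 mm across, 62 mm tall; bystander, often between lid and cazuela
- stopper: green glass cruet stopper (ball head 25 mm) standing in the other hole of the teak rest; bystander, of about the knob's size; origin on the rest's top, in the middle of its flange
Mind the look-alikes: they are no part of the job. Of the things that look like the lid, the smaller one is meant.

How it is judged:
On the way, in this order (a step that is already met when the one before it is completed fails the run):
1. the knob is driven home: square in the socket, its collar pressed on the rim (about 15 N of push; contact forces of leaves and rim together over 22 N) (z of knob in the frame of socket between -0.003 and 0.0135 m and horizontal distance between knob and socket below 0.003 m and angle between the z axis of knob and the z axis of lid, either way round below 0.06 rad and contact force between knob and lid above 22 N), for 0.01 s.
2. the lid hangs from the knob, clear of the table, and the fingers do not hold the lid itself (height (world z) of lid above 0.03 m and contact force between knob and lid above 6 N and contact force between the fingers and knob above 1 N and contact force between the fingers and lid below 1 N and contact force between lid and cazuela below 0.1 N), for 0.2 s.
At the end, for the whole second after the job is handed in: Lid level (0.05 rad) on the upright cazuela, plug inside (centres within 11 mm, height within 4 mm); knob still wedged in the socket (contact forces over 6 N, collar at most 13.5 mm above the socket point, centred within 3 mm, square within 0.06 rad); all released and at rest (z of knob in the frame of socket between -0.003 and 0.0135 m and horizontal distance between knob and socket below 0.003 m and angle between the z axis of knob and the z axis of lid, either way round below 0.06 rad and contact force between knob and lid above 6 N and horizontal distance between lid and cazuela below 0.011 m and z of lid in the frame of cazuela between 0.048 and 0.055 m and angle between each of lid, cazuela's own z axis and vertical below 0.05 rad and height (world z) of cazuela below 0.006 m and linear speed of lid below 0.01 m/s); the robot touches nothing.
It fails at once if the knob is driven with more than 30 N (contact forces of leaves and rim together over 42 N) (contact force between knob and lid above 42 N).
It fails at once if the lid is banged or forced on the cazuela (over 40 N) (contact force between lid and cazuela above 40 N).
It fails at once if the cazuela is shoved more than 40 mm (distance of cazuela from where it was at the start of the episode above 0.04 m).
It fails at once if a bystander is moved more than 30 mm (distance of any of pan, skimmer, trivet, cruet, mug, pepper, stopper from where it was at the start of the episode above 0.03 m).
It also fails if it takes over 69 s, if anything falls off the work surface, if the arm or the gripper's body presses on something with over 40 N, if the wrist force passes 120 N, or if a joint passes its speed limit or range.

## Working session

There is one attempt and no reset: what is moved stays moved. The work goes in short steps, Python scripts to look and compute and a tool call to move; the robot and the scene stay as the last step left them, time stands still between calls to the robot, and variables do not carry over. Pictures are saved under pics/ and viewed, at most 10 in all, crops included, and the job is handed in when it is done.

Besides the shell and the picture viewer there is one more tool, called as a command line: name --argument value ..., lists and objects as JSON in quotes. arm_command: Moves the arm, as the interface text tells. Its arguments: {"type":"object","properties":{"series":{"type":"array","items":{"type":"number"}},"force":{"type":"number"}},"required":["series"]}

```bash
mkdir -p pics; cat > h.py <<'E'
import numpy as np, cv2
from plant import telemetry, vision, ctrl
from scipy.spatial.transform import Rotation as R
def snap(n,f):
    d=vision.read_camera(n); cv2.imwrite('pics/'+f,d['color']); np.savez('pics/'+f+'.npz',**{k:np.array(d[k]) for k in d}); return d
def load(f): return dict(np.load('pics/'+f+'.npz'))
def ray(d,u,v,z):
    Rm=cv2.Rodrigues(np.array(d['rvec'],float))[0]; t=np.array(d['tvec'],float).reshape(3)
    c=-Rm.T@t; r=Rm.T@np.linalg.inv(d['K'])@np.array([u,v,1.]); return c+r*(z-c[2])/r[2]
def proj(d,p):
    return cv2.projectPoints(np.array(p,float).reshape(-1,3),np.array(d['rvec'],float),np.array(d['tvec'],float),np.array(d['K'],float),None)[0].reshape(-1,2)
def totool(p):
    s=telemetry.get_state(); return R.from_quat(s['tcp_rot']).inv().apply(np.array(p)-s['eef_pos'])*100
E
python3 -c "
from h import *
for n in('scene','top'):
  d=snap(n,n+'0.png');Rm=cv2.Rodrigues(np.array(d['rvec'],float))[0];print(-Rm.T@np.array(d['tvec']).ravel(),d['K'][0])
print(telemetry.get_state(),ctrl.grip_point_offset)"
```

```text
[ 1.2564003  -0.54214461  0.87140485] [503.71654567   0.         321.629664  ]
[ 0.35156848 -0.00172798  1.50317655] [483.83522809   0.         311.49841506]
{'time': 0.1, 'qpos': array([ 1.10499008e+00,  2.87143875e-01,  1.57804123e+00, -1.09795454e-05,
        1.27861654e+00, -1.50009598e-01]), 'dq': array([ 0.00080691, -0.00262398, -0.00269345,  0.00022944,  0.0017592 ,
       -0.00214618]), 'joint_efforts': array([ 2.72708085e-04, -4.07295585e+01, -2.93699008e+01, -1.63680397e-04,
        3.42130603e-03,  1.66031975e-05]), 'eef_pos': array([0.20931539, 0.64102469, 0.20083528]), 'tcp_rot': array([ 1.57241363e-01,  9.87559585e-01, -1.05414389e-03, -3.29726550e-04]), 'contact_force': array([ 0.37548722, -0.8856079 , -0.83573539]), 'wrist_torque': array([0.06841489, 0.04092419, 0.02049574]), 'finger_force': 0.0, 'opening': 1.0005357919915348} 0.0187
```

View pics/scene0.png

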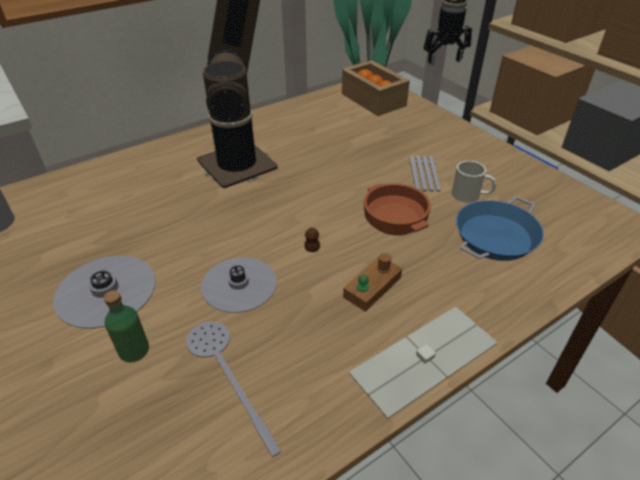

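View pics/top0.png

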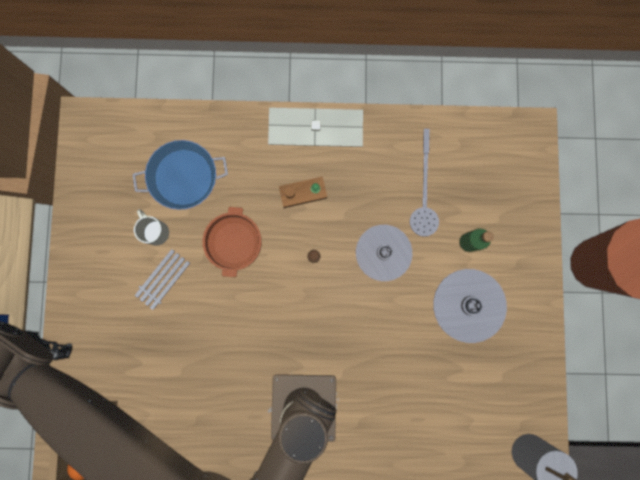

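Candidates for the knob are the teak knob at scene (385,262) / top (290,193), the green stopper at (363,285) / (316,187), and the dark pepper pot at (312,238) / (314,256). For the lid there is the smaller disc at (238,284) / (384,253) and the larger one at (105,290) / (471,306). I choose the brown knob and the smaller disc, and check both in one close crop.

```bash
python3 -c "
from h import *
a=cv2.imread('pics/scene0.png');b=cv2.imread('pics/top0.png')
def c(i,x,y,w,h,s):return cv2.resize(i[y:y+h,x:x+w],(w*s,h*s),interpolation=cv2.INTER_CUBIC)
# scales 4: each 400x300 
g=np.vstack([np.hstack([c(a,335,240,80,60,5),c(a,198,250,80,60,5)]),np.hstack([c(b,270,165,80,60,5),c(b,334,210,100,75,4)])])
cv2.imwrite('pics/crop1.png',g)
"
```

```text
(no output)
```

View pics/crop1.png

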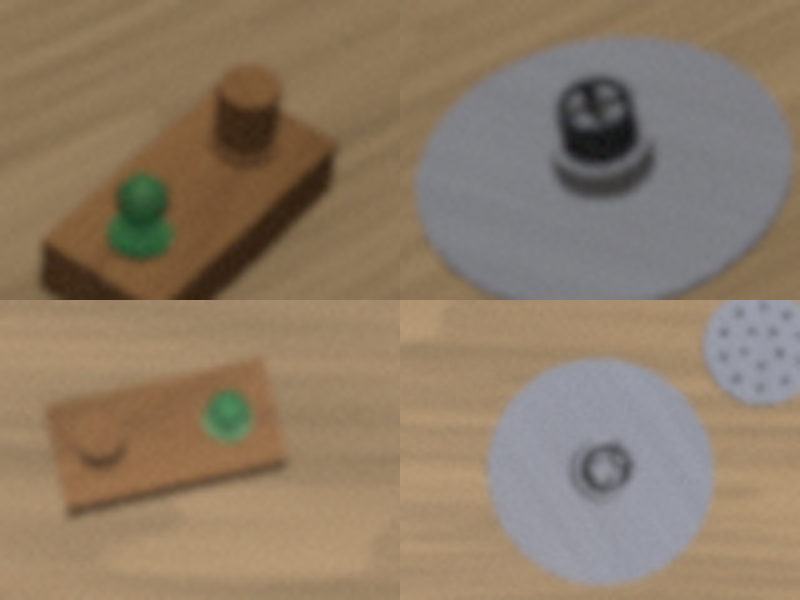

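The crops confirm the brown cylindrical knob in the rest's left hole (in the top view) and the smaller lid with its dark tubular socket. Next I fit positions.

```bash
cat > m.py <<'E'
from h import *
S,T=load('scene0.png'),load('top0.png')
def tri(a,b):
    f=lambda x:np.r_[proj(S,x)[0]-a,proj(T,x)[0]-b]
    from scipy.optimize import least_squares
    r=least_squares(f,[.6,0,.05]);return r.x.round(4),r.fun.round(2)
print('knobtop',tri((384.6,257.2),(289.6,191.4)),ray(S,384.6,257.2,.072),ray(T,289.6,191.4,.072))
print('mouth',tri((237,270.4),(385.3,251.75)))
for z in(.042,.048,.054):print(z,ray(S,237,270.4,z),ray(T,385.3,251.75,z))
# lid disc by segmentation; rim points -> world circle
def seg(d,box,f,z):
    x,y,w,h=box;i=d['color'][y:y+h,x:x+w].astype(int);m=f(i).astype(np.uint8)
    m=cv2.morphologyEx(m,cv2.MORPH_OPEN,np.ones((3,3)))
    c=max(cv2.findContours(m,0,1)[0],key=cv2.contourArea);c=cv2.convexHull(c).reshape(-1,2)+[x,y]
    P=np.array([ray(d,*p,z)[:2] for p in c]).astype(np.float32)
    return P
grey=lambda i:(i[...,0]-i[...,2]>-12)
red=lambda i:(i[...,2]-i[...,0]>55)&(i[...,2]-i[...,1]>35)
for n,d,b in(('S',S,(190,245,95,75)),('T',T,(345,215,64,75))):
    P=seg(d,b,grey,.012);print('lid',n,cv2.minEnclosingCircle(P),cv2.fitEllipse(P))
for n,d,b in(('S',S,(350,175,90,65)),('T',T,(195,200,75,85))):
    P=seg(d,b,red,.060);print('caz',n,cv2.minEnclosingCircle(P),cv2.minAreaRect(P))
print('rest/top corners', [ray(T,270+u/5,165+v/5,.034).round(3) for u,v in((47,110),(263,58),(285,160),(70,212))])
print('stopper',ray(T,316,188,.05),'pepper',ray(T,313.5,256,.06),ray(S,312,235,.05),'mug',ray(T,152,232,.09))
E
python3 m.py
```

```text
knobtop (array([0.6441, 0.0552, 0.0676]), array([ 0.31, -0.03,  0.32,  0.25])) [0.64720236 0.05127247 0.072     ] [0.64397921 0.05602604 0.072     ]
mouth (array([ 0.4695, -0.2378,  0.0489]), array([ 0.4 , -0.  ,  0.47,  0.24]))
0.042 [ 0.46229796 -0.23598111  0.042     ] [ 0.47074485 -0.23749057  0.042     ]
0.048 [ 0.46804258 -0.23819592  0.048     ] [ 0.47025548 -0.23652247  0.048     ]
0.054 [ 0.4737872  -0.24041074  0.054     ] [ 0.46976611 -0.23555436  0.054     ]
lid S ((0.47309136390686035, -0.24122664332389832), 0.0873991847038269) ((0.47308409214019775, -0.24144545197486877), (0.173106849193573, 0.17436110973358154), 79.70640563964844)
lid T ((0.4714754819869995, -0.23728369176387787), 0.08702636510133743) ((0.4714412987232208, -0.23702019453048706), (0.17215025424957275, 0.1733955591917038), 99.94782257080078)
caz S ((0.5043793320655823, 0.21258988976478577), 0.10602524876594543) ((0.5031687021255493, 0.214003324508667), (0.18651844561100006, 0.1576317399740219), 33.14678192138672)
caz T ((0.4910535514354706, 0.22628924250602722), 0.10654386132955551) ((0.49153852462768555, 0.2271052896976471), (0.17806118726730347, 0.17820942401885986), 42.49827575683594)
rest/top corners [array([0.665, 0.089, 0.034]), array([ 0.701, -0.043,  0.034]), array([ 0.637, -0.058,  0.034]), array([0.601, 0.073, 0.034])]
stopper [ 0.6608267  -0.02338663  0.05      ] pepper [ 0.45198319 -0.019791    0.06      ] [ 0.46593516 -0.02845151  0.05      ] mug [0.51037281 0.45541277 0.09      ]
```

arm_command --series '[-3.3,-2.3,0,0,0,6,0,-6.6,-4.6,0,0,0,12,0,-9.9,-6.9,0,0,0,18,0,-13.2,-9.2,0,0,0,24,0,-16.5,-11.5,0,0,0,30,0.1,-19.8,-13.8,0,0,0,36,0.2,-23.1,-16.1,0,0,0,42,0.3,-26.4,-18.4,0,0,0,48,0.4,-29.7,-20.7,0,0,0,54,0.4,-33,-23,0,0,0,60,0.4]' --force 80

```text
time: 0.93
eef_pos: [0.4523, 0.3187, 0.2017]
tcp_rot: [0.632, 0.775, -0.0, -0.0]
contact_force: [1.1, 0.1, -0.0]
opening: 0.601
finger_force: 0.0
```

```bash
python3 -c "
from h import *
print(totool([.645,.0545,.14]));s=telemetry.get_state();print(s['eef_pos'],s['tcp_rot'],s['qpos'],s['contact_force'])"
```

```text
[-29.75375094  13.55958591   6.16500228]
[0.45231237 0.31865554 0.20171599] [ 6.31927102e-01  7.75027768e-01 -2.58447760e-04 -1.72064563e-04] [4.30309874e-01 1.91460522e-02 1.87791373e+00 8.55666068e-05
 1.24514853e+00 2.27560612e-01] [ 1.11112623  0.1302058  -0.02953945]
```

arm_command --series '[-3.7,1.7,0.8,0,0,0,0.4,-7.4,3.4,1.6,0,0,0,0.4,-11.1,5.1,2.4,0,0,0,0.4,-14.8,6.8,3.2,0,0,0,0.4,-18.5,8.5,4,0,0,0,0.4,-22.2,10.2,4.8,0,0,0,0.4,-26,11.9,5.6,0,0,0,0.4,-29.7,13.6,6.2,0,0,0,0.4,-29.7,13.6,6.2,0,0,0,0.4,-29.7,13.6,6.2,0,0,0,0.4]'

```text
time: 1.77
eef_pos: [0.6463, 0.0559, 0.1385]
tcp_rot: [0.631, 0.775, -0.001, -0.001]
contact_force: [-0.3, 0.3, -0.3]
opening: 0.596
finger_force: 0.0
```

```bash
cat > look.py <<'E'
import sys
from h import *
# usage: look.py name px py pz : crops of both cameras around world point with 5x zoom
n=sys.argv[1];p=[float(a) for a in sys.argv[2:5]];o=[]
for c in('scene','top'):
    d=snap(c,f'{n}_{c}.png');u,v=proj(d,p)[0];x=int(np.clip(u-40,0,560));y=int(np.clip(v-50,0,380))
    print(c,'origin',x,y,'scale 5; point at',(u-x)*5,(v-y)*5)
    o.append(cv2.resize(d['color'][y:y+100,x:x+80],None,fx=5,fy=5,interpolation=cv2.INTER_CUBIC))
cv2.imwrite(f'pics/{n}.png',np.hstack(o))
s=telemetry.get_state();print(s['time'],s['eef_pos'],s['tcp_rot'],s['contact_force'],s['opening'])
E
python3 look.py k1 .645 .0545 .1
```

```text
scene origin 346 197 scale 5; point at 200.22634407801775 250.68872851712698
top origin 249 139 scale 5; point at 203.9596507113589 250.7552942211325
1.8667 [0.64553026 0.05841364 0.13954949] [ 6.30014958e-01  7.76582616e-01 -2.39929900e-04 -7.31760484e-04] [ 0.17243947  0.11683871 -0.26077065] 0.5998143686568553
```

View pics/k1.png

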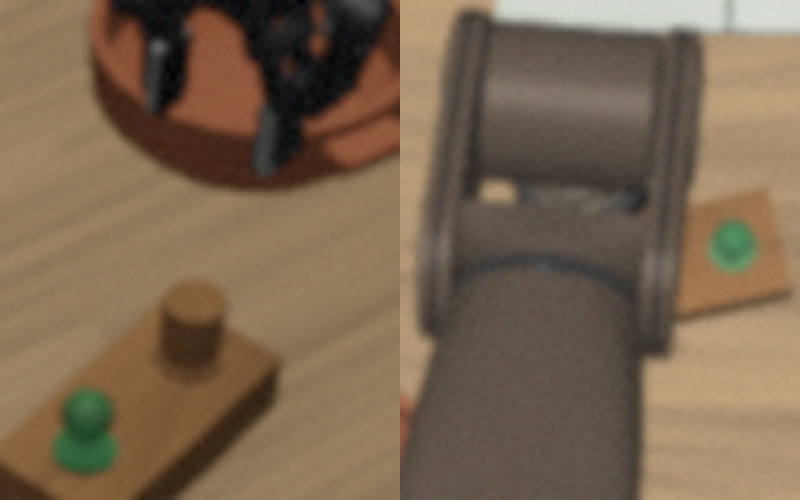

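The scene crop shows the fingertips at about (377,219) and (399,231), above the knob, whose top is at (384.5,257). I check this against the calibration.

```bash
python3 -c "
from h import *
d=load('k1_scene.png')
s=[telemetry.get_state() for _ in range(3)]
p=s[0]['eef_pos'];y=R.from_quat(s[0]['tcp_rot']).apply([0,1,0])
for dz in(0,.005):print(proj(d,[p+y*.03+[0,0,dz],p-y*.03+[0,0,dz],p+[0,0,dz]]))
print(p,y,'knobtop pred',proj(d,[.645,.0545,.072]),'tip mid at .144:',ray(d,388,225,.143), 'knob',ray(d,384.5,257,.072)); print(totool([.6445,.0545,.041]))"
```

```text
[[399.91161092 239.58265443]
 [378.3887824  227.43442781]
 [389.0017314  233.42474221]]
[[400.13951517 237.86725572]
 [378.54690212 225.72997702]
 [389.19381604 231.71464229]]
[0.64553026 0.05841364 0.13954949] [ 0.97851698  0.20616219 -0.00129469] knobtop pred [[385.06076696 256.10544485]] tip mid at .144: [0.62497881 0.07256434 0.143     ] knob [0.64655836 0.0515142  0.072     ]
[-0.36993754 -0.16873759  9.85487008]
```

arm_command --series '[-0.3,0,2.5,0,0,0,0.4,-0.3,0,5,0,0,0,0.4,-0.3,0,7,0,0,0,0.4,-0.3,0,8.5,0,0,0,0.4,-0.3,0,9.5,0,0,0,0.4,-0.3,0,9.8,0,0,0,0.4,-0.3,0,9.8,0,0,0,0.4,-0.3,0,9.8,0,0,0,0.4]'

```text
time: 2.53
eef_pos: [0.6476, 0.0553, 0.0434]
tcp_rot: [0.63, 0.777, 0.001, 0.001]
contact_force: [0.1, 0.6, -0.1]
opening: 0.598
finger_force: 0.0
```

```bash
python3 look.py k2 .645 .0545 .06; python3 -c "
from h import *
print(totool([.6445,.0545,.041]))"
```

```text
scene origin 344 209 scale 5; point at 203.24234033035935 254.3051085452035
top origin 250 141 scale 5; point at 201.25986167911634 254.39842252300522
2.6333 [0.64809219 0.05507065 0.04392852] [0.62988267 0.77668878 0.00089387 0.00125218] [-0.34331153 -1.03838088  0.8231539 ] 0.59949655100955
[ 0.01858037 -0.36412795  0.29175791]
```

View pics/k2.png

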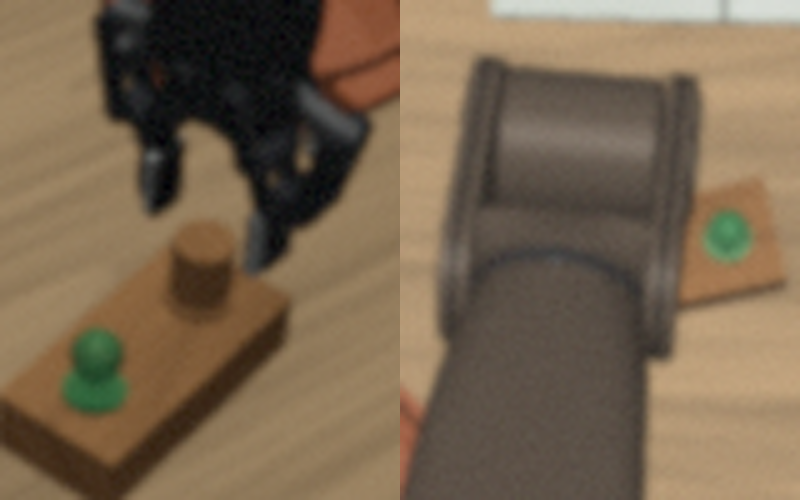

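```bash
python3 -c "
from h import *
d=load('k2_scene.png');o=np.array([344,209])
for z in(.044,.05,.056,.06):
  c=np.array([.648,.055,z]);y=np.array([.978,.206,0]);x=np.array([-.206,.978,0])
  P=[c+s*y*w+t*x*.011 for s in(1,-1) for w in(.0255,.034) for t in(1,-1)]
  print(z,((proj(d,P)-o)*5).round(0).tolist())
s=telemetry.get_state();print(s['qpos'])
d=load('k2_top.png');print(proj(d,[[.648,.055,.15],[.648,.055,.3]])-[250,141])
"; python3 - <<'E'
import cv2
i=cv2.imread('pics/k2_scene.png')[225:285,350:430]
i=cv2.convertScaleAbs(i,alpha=1.8,beta=10)
cv2.imwrite('pics/k2z.png',cv2.resize(i,None,fx=10,fy=10,interpolation=cv2.INTER_CUBIC))
E
```

```text
0.044 [[264.0, 296.0], [235.0, 321.0], [278.0, 305.0], [249.0, 330.0], [177.0, 245.0], [148.0, 268.0], [163.0, 236.0], [134.0, 260.0]]
0.05 [[265.0, 287.0], [236.0, 312.0], [280.0, 296.0], [251.0, 321.0], [178.0, 235.0], [149.0, 259.0], [164.0, 227.0], [135.0, 250.0]]
0.056 [[266.0, 278.0], [237.0, 303.0], [281.0, 287.0], [252.0, 312.0], [179.0, 226.0], [150.0, 250.0], [165.0, 218.0], [136.0, 241.0]]
0.06 [[267.0, 272.0], [238.0, 296.0], [282.0, 281.0], [253.0, 305.0], [180.0, 220.0], [150.0, 244.0], [166.0, 212.0], [136.0, 235.0]]
[-7.10006034e-02  3.96299446e-01  1.74504046e+00  3.50134722e-05
  9.97175897e-01 -2.79009691e-01]
[[39.03023523 43.47769688]
 [36.87724307 30.68884452]]
```

View pics/k2z.png

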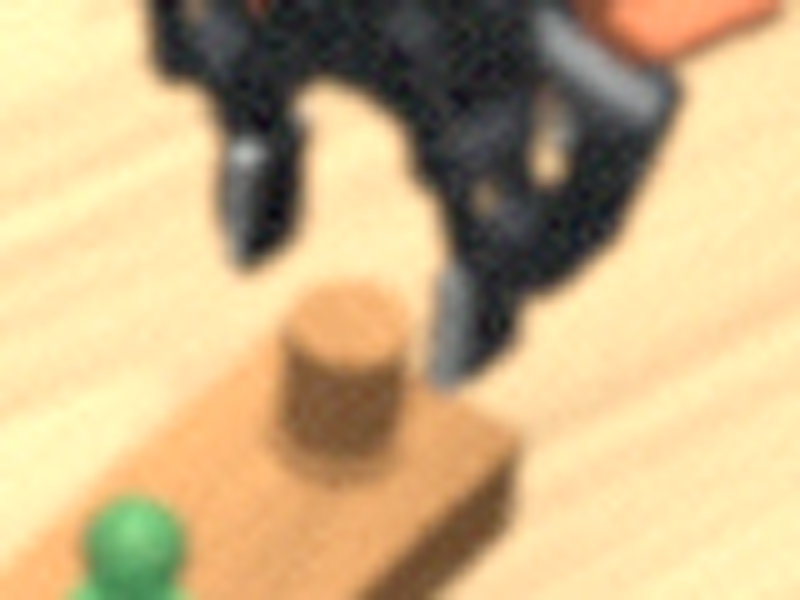

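```bash
python3 -c "
from h import *
o=[]
p=np.array([.2093,.641,.2008]);y=np.array([.3106,.951,0])
for n,x,y0 in(('scene0.png',410,10),('top0.png',0,300)):
  d=load(n);i=cv2.convertScaleAbs(d['color'][y0:y0+70,x:x+80],alpha=1.8,beta=15)
  i=cv2.resize(i,None,fx=5,fy=5,interpolation=cv2.INTER_CUBIC)
  for dz,col in((0,(0,0,255)),(.013,(0,255,0))):
    for s in(-1,0,1):
      q=(proj(d,p+s*y*.0425+[0,0,dz])[0]-[x,y0]+.5)*5
      cv2.circle(i,tuple(int(v) for v in q),2,col,-1)
  o.append(i)
cv2.imwrite('pics/st.png',cv2.resize(np.hstack(o),None,fx=1,fy=1))"
```

```text
(no output)
```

View pics/st.png

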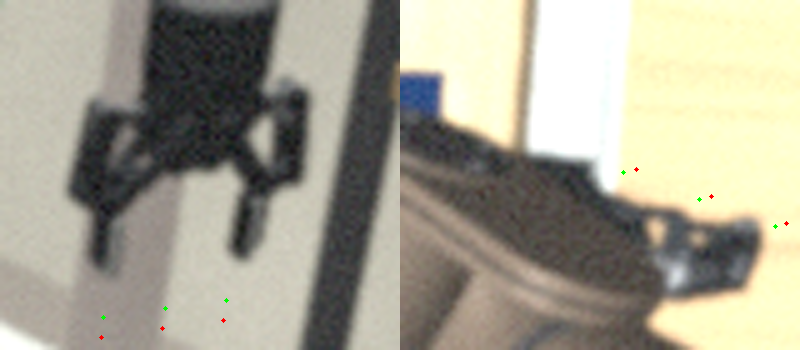

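```bash
python3 -c "
from h import *
from scipy.optimize import least_squares
S,T=load('scene0.png'),load('top0.png')
for a,b in(((430.6,63),(71,344.4)),((430.6,63),(69,346)),((430.6,63),(74,344))):
  r=least_squares(lambda x:np.r_[proj(S,x)[0]-a,proj(T,x)[0]-b],[.2,.6,.2]);print(r.x,r.fun)
p=np.array([.2093,.641,.2008]);y=np.array([.3106,.951,0]);print(p-y*.0425)
print(ray(S,430.6,63,.214),ray(S,430.6,63,.23),ray(T,71,344.4,.214))
"
```

```text
[0.20068544 0.5924186  0.24910554] [ 0.40251144 -0.05863761  0.24950344  0.23225916]
[0.19599472 0.59824738 0.24623745] [ 0.58492607 -0.08528683  0.36149774  0.33667917]
[0.20340083 0.58548478 0.25123408] [-0.53532314  0.07763155 -0.33294882 -0.30915099]
[0.1960995 0.6005825 0.2008   ]
[0.1407231  0.65503201 0.214     ] [0.16787659 0.62589498 0.23      ] [0.19704392 0.60974063 0.214     ]
```

arm_command --series '[0,0,-1.5,0,0,0,0.6,0,0,-3,0,0,0,0.8,0,0,-4,0,0,0,1,0,0,-4,0,0,0,1,0,0,-4,0,0,0,1,0,0,-4,0,0,0,1,0,0,-4,0,0,0,1,0,0,-4,0,0,0,1]'

```text
time: 3.3
eef_pos: [0.6461, 0.055, 0.0811]
tcp_rot: [0.63, 0.777, -0.001, -0.001]
contact_force: [-0.1, -0.1, -0.4]
opening: 0.002
finger_force: 0.0
```

```bash
cat > tip.py <<'E'
import sys
from h import *
def tips(f,box):
    d=load(f);b=load('scene0.png')['color'].astype(int);i=d['color'].astype(int)
    m=(np.abs(cv2.GaussianBlur(i.astype(np.float32),(3,3),0)-cv2.GaussianBlur(b.astype(np.float32),(3,3),0)).max(2)>30).astype(np.uint8)
    x,y,w,h=box;m=cv2.morphologyEx(m,cv2.MORPH_OPEN,np.ones((2,2)))[y:y+h,x:x+w]
    for r in range(0,h):
        c=np.flatnonzero(m[r]); 
        if len(c):print(y+r,''.join('#' if v else '.' for v in m[r]))
    return d
if __name__=='__main__':
    f=sys.argv[1];snap('scene',f);s=telemetry.get_state();d=tips(f,[int(v) for v in sys.argv[2:6]])
    print(s['eef_pos'],s['opening'],proj(d,s['eef_pos']),proj(d,s['eef_pos']+[0,0,.019]))
E
python3 tip.py c1.png 360 225 60 35
```

```text
225 ................########################......#####.######..
226 .................######################.........##.#######..
227 ..................####################..........#########...
228 ....................##################........##########....
229 .....................################......###########......
230 ......................##############.....##########.........
231 .......................############....###########..........
232 .......................#########################............
233 .......................##..###################..............
234 ......................###.##################................
235 ......................###################...................
236 ......................###################...................
237 ......................##################....................
238 ......................#################.....................
239 ......................###############.......................
240 ......................##############........................
241 ......................##############........................
242 ......................#############.........................
243 .......................############.........................
244 .......................###########..........................
245 .......................##########...........................
246 ........................########............................
247 .........................#####..............................
[0.64616994 0.05505088 0.08113422] -0.00036698279440405845 [[385.89374838 253.40406478]] [[386.57138712 247.28578116]]
```

arm_command --series '[0,0,0.3,0,0,0,1,0,0,0.5,0,0,0,1,0,0,0.7,0,0,0,1,0,0,0.8,0,0,0,1,0,0,0.9,0,0,0,1,0,0,1,0,0,0,1,0,0,1.1,0,0,0,1,0,0,1.1,0,0,0,1]'

```text
time: 4.02
eef_pos: [0.6467, 0.055, 0.0709]
tcp_rot: [0.63, 0.777, -0.0, -0.0]
contact_force: [-1.1, 0.5, 0.8]
opening: 0.001
finger_force: 0.0
```

No contact yet; continue down gently.

arm_command --series '[0,0,0.1,0,0,0,1,0,0,0.2,0,0,0,1,0,0,0.3,0,0,0,1,0,0,0.3,0,0,0,1,0,0,0.3,0,0,0,1]'

```text
time: 4.43
eef_pos: [0.6467, 0.055, 0.068]
tcp_rot: [0.63, 0.777, -0.0, -0.0]
contact_force: [0.8, -0.3, -0.0]
opening: -0.001
finger_force: 0.0
```

arm_command --series '[0,0,0.1,0,0,0,1,0,0,0.2,0,0,0,1,0,0,0.3,0,0,0,1,0,0,0.4,0,0,0,1,0,0,0.4,0,0,0,1]'

```text
time: 4.85
eef_pos: [0.6466, 0.055, 0.0637]
tcp_rot: [0.63, 0.777, -0.0, -0.0]
contact_force: [0.3, 0.0, -0.4]
opening: -0.001
finger_force: 0.0
```

arm_command --series '[0,0,0.1,0,0,0,1,0,0,0.2,0,0,0,1,0,0,0.3,0,0,0,1,0,0,0.4,0,0,0,1,0,0,0.4,0,0,0,1]'

```text
time: 5.27
eef_pos: [0.6466, 0.055, 0.0598]
tcp_rot: [0.63, 0.777, -0.0, -0.0]
contact_force: [0.3, 0.3, -0.5]
opening: 0.0
finger_force: 0.0
```

```bash
python3 look.py k3 .645 .0545 .06
```

```text
scene origin 344 209 scale 5; point at 203.24234033035935 254.3051085452035
top origin 250 141 scale 5; point at 201.25986167911634 254.39842252300522
5.3667 [0.64677227 0.05501262 0.06003654] [ 6.29960743e-01  7.76626975e-01 -4.71860277e-05 -4.90621411e-05] [ 0.3182658   0.72095044 -0.21879739] 0.0015610747899229885
```

View pics/k3.png

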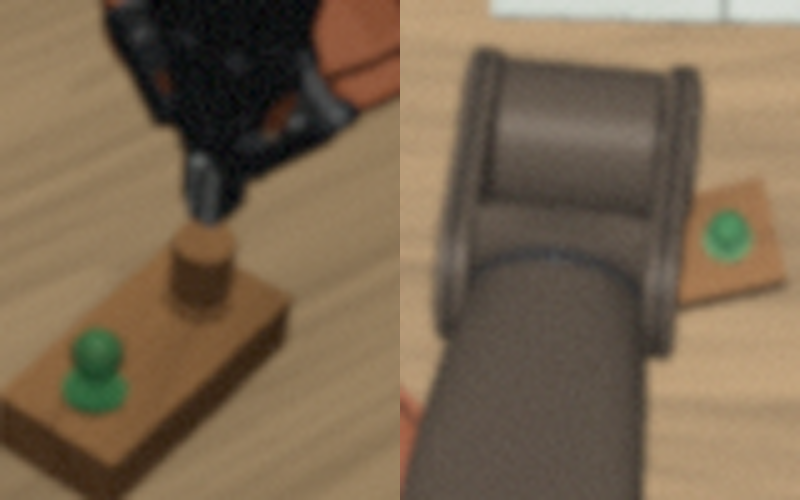

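The closed tip is at about (385.6,253.4), just above or behind the knob top (384.6,257). I keep probing downward.

arm_command --series '[0,0,0.1,0,0,0,1,0,0,0.2,0,0,0,1,0,0,0.3,0,0,0,1,0,0,0.4,0,0,0,1,0,0,0.5,0,0,0,1,0,0,0.5,0,0,0,1]'

```text
time: 5.87
eef_pos: [0.6466, 0.055, 0.0548]
tcp_rot: [0.63, 0.777, -0.0, -0.0]
contact_force: [-0.6, 0.0, -0.7]
opening: -0.002
finger_force: 0.0
```

arm_command --series '[0,0,0.1,0,0,0,1,0,0,0.2,0,0,0,1,0,0,0.3,0,0,0,1,0,0,0.3,0,0,0,1]'

```text
time: 6.2
eef_pos: [0.6466, 0.055, 0.0518]
tcp_rot: [0.63, 0.777, -0.0, -0.0]
contact_force: [-0.4, 1.2, -0.0]
opening: 0.0
finger_force: 0.0
```

```bash
python3 tip.py c2.png 365 240 45 40; python3 -c "
from h import *
d=load('k3_scene.png')
for z in(.06,.07,.08,.085):print(z,ray(d,385.6,253,z))"
```

```text
240 ...............##############################
241 ...............##############################
242 ................#############################
243 ................###########################..
244 ................#########################....
245 ................#######################......
246 ................#####################........
247 ................###################..........
248 ................#################............
249 ................###############..............
250 ................##############...............
251 ................#############................
252 .................############................
253 .................############................
254 .................###########.................
255 ..................#########..................
256 ...................#######...................
257 .....................###.....................
[0.64670273 0.05503033 0.05192639] -0.0013927254175105982 [[385.02165462 262.68623183]] [[385.67859565 256.77019819]]
0.06 [0.62838776 0.07135434 0.06      ]
0.07 [0.63612758 0.06379339 0.07      ]
0.08 [0.6438674  0.05623245 0.08      ]
0.085 [0.64773731 0.05245197 0.085     ]
```

arm_command --series '[0,0,0.1,0,0,0,1,0,0,0.1,0,0,0,1,0,0,0.2,0,0,0,1,0,0,0.2,0,0,0,1]'

```text
time: 6.58
eef_pos: [0.6467, 0.055, 0.05]
tcp_rot: [0.63, 0.777, -0.0, -0.0]
contact_force: [-0.8, 0.5, -0.2]
opening: -0.0
finger_force: 0.0
```

arm_command --series '[0,0,0.1,0,0,0,1,0,0,0.1,0,0,0,1,0,0,0.2,0,0,0,1,0,0,0.2,0,0,0,1]'

```text
time: 6.92
eef_pos: [0.6467, 0.055, 0.0479]
tcp_rot: [0.63, 0.777, -0.0, -0.0]
contact_force: [0.1, -0.3, -0.2]
opening: 0.001
finger_force: 0.0
```

arm_command --series '[0,0,0.1,0,0,0,1,0,0,0.1,0,0,0,1,0,0,0.2,0,0,0,1,0,0,0.2,0,0,0,1]'

```text
time: 7.25
eef_pos: [0.6467, 0.055, 0.0459]
tcp_rot: [0.63, 0.777, -0.0, -0.0]
contact_force: [-0.0, 1.1, 0.2]
opening: -0.001
finger_force: 0.0
```

arm_command --series '[0,0,0.1,0,0,0,1,0,0,0.1,0,0,0,1,0,0,0.2,0,0,0,1,0,0,0.2,0,0,0,1]'

```text
time: 7.58
eef_pos: [0.6467, 0.055, 0.0439]
tcp_rot: [0.63, 0.777, -0.0, -0.0]
contact_force: [0.9, 0.1, -0.4]
opening: -0.001
finger_force: 0.0
```

```bash
python3 look.py k4 .645 .0545 .06;python3 - <<'E'
import cv2
i=cv2.imread('pics/k4_scene.png')[225:285,350:430]
i=cv2.convertScaleAbs(i,alpha=1.8,beta=10)
cv2.imwrite('pics/k4z.png',cv2.resize(i,None,fx=10,fy=10,interpolation=cv2.INTER_CUBIC))
E
```

```text
scene origin 344 209 scale 5; point at 203.24234033035935 254.3051085452035
top origin 250 141 scale 5; point at 201.25986167911634 254.39842252300522
7.6833 [0.64678002 0.05502617 0.04406654] [ 6.29956357e-01  7.76630534e-01 -1.94988820e-05 -3.83645055e-05] [-0.1802845   0.81876022 -0.5604623 ] -0.002620422503407858
```

View pics/k4z.png

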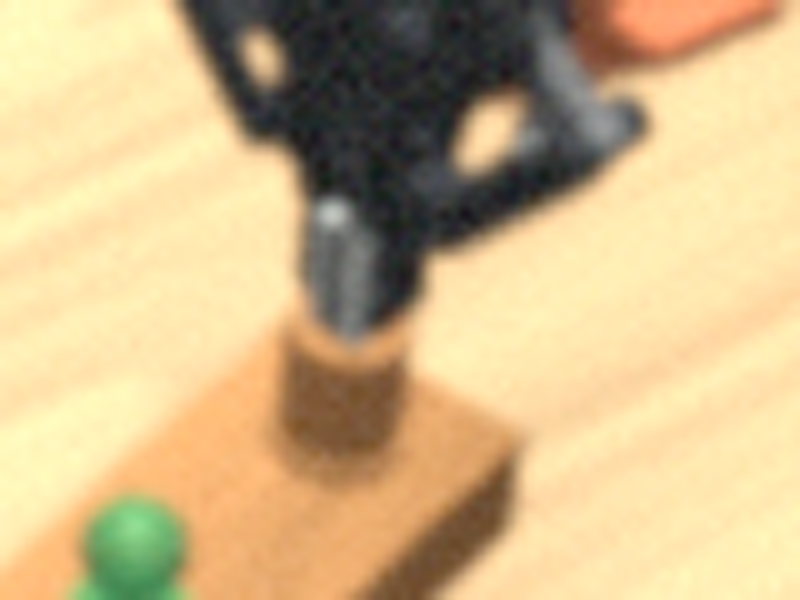

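The closed tip now lies over the middle of the knob's top face, at about (385,259) against the face centre (384.5,257.5). So the real fingertips are more than 20 mm above the reported TCP. I continue to touch.

arm_command --series '[0,0,0.1,0,0,0,1,0,0,0.1,0,0,0,1,0,0,0.2,0,0,0,1,0,0,0.2,0,0,0,1]'

```text
time: 8.02
eef_pos: [0.647, 0.055, 0.043]
tcp_rot: [0.63, 0.777, 0.0, 0.0]
contact_force: [-2.4, 0.7, 3.2]
opening: 0.0
finger_force: 2.0
```

arm_command --series '[0,0,0.1,0,0,0,1,0,0,0.1,0,0,0,1,0,0,0.2,0,0,0,1,0,0,0.2,0,0,0,1]'

```text
time: 8.35
eef_pos: [0.6477, 0.055, 0.0431]
tcp_rot: [0.63, 0.777, 0.0, 0.0]
contact_force: [-4.8, 1.0, 11.0]
opening: -0.002
finger_force: 5.5
```

```bash
python3 tip.py c3.png 365 245 45 40
```

```text
245 ................#############################
246 ................############################.
247 ................##########################...
248 ................########################.....
249 ................######################.......
250 ................####################.........
251 ................##################...........
252 ................###############..............
253 ................##############...............
254 ................#############................
255 .................############................
256 .................############................
257 .................###########.................
258 ..................#########..................
259 ...................#######...................
260 ....................####.....................
[0.647661   0.05500477 0.04304045] 0.00013045494280493596 [[384.9755144  265.64965644]] [[385.628953   259.79285359]]
```

Contact came at a reported z of 0.043 on the knob top (true 0.072), so the real tips sit about 29 mm above the reported TCP. I use that offset from here: back off, open, straddle the knob and grip.

arm_command --series '[0,0,-2,0,0,0,1,0,0,-5,0,0,0,0.4,-0.1,-0.2,-5,0,0,0,0.4,-0.1,-0.2,-5,0,0,0,0.4,-0.1,-0.2,-5,0,0,0,0.4,-0.1,-0.2,-3,0,0,0,0.4,-0.1,-0.2,-1,0,0,0,0.4,-0.1,-0.2,0,0,0,0,0.4,-0.1,-0.2,0,0,0,0,0.4]'

```text
time: 9.15
eef_pos: [0.6413, 0.0539, 0.0349]
tcp_rot: [0.63, 0.777, -0.003, -0.004]
contact_force: [-1.0, -0.0, -0.6]
opening: 0.6
finger_force: 0.0
```

arm_command --series '[0,0,0.5,0,0,0,0.4,0,0,1,0,0,0,0.4,0,0,1.5,0,0,0,0.4,0,0,2,0,0,0,0.4,0,0,2.3,0,0,0,0.4,0,0,2.3,0,0,0,0.4,0,0,2.3,0,0,0,0.4]'

```text
time: 9.73
eef_pos: [0.645, 0.0537, 0.0171]
tcp_rot: [0.63, 0.777, -0.0, -0.0]
contact_force: [-0.7, -0.6, -1.0]
opening: 0.599
finger_force: 0.0
```

arm_command --series '[0,0,0,0,0,0,0.5,0,0,0,0,0,0,0.6,0,0,0,0,0,0,0.7,0,0,0,0,0,0,0.8,0,0,0,0,0,0,1,0,0,0,0,0,0,1,0,0,0,0,0,0,1,0,0,0,0,0,0,1]' --force 80

```text
time: 10.4
eef_pos: [0.6457, 0.0536, 0.0179]
tcp_rot: [0.63, 0.777, 0.0, 0.001]
contact_force: [0.1, -0.7, 5.5]
opening: 0.326
finger_force: 79.3
```

arm_command --series '[0,0,-0.5,0,0,0,1,0,0,-1,0,0,0,1,0,0,-2,0,0,0,1,0,0,-3.5,0,0,0,1,0,0,-5.5,0,0,0,1,0,0,-7.5,0,0,0,1,0,0,-9,0,0,0,1,0,0,-10,0,0,0,1,0,0,-10,0,0,0,1,0,0,-10,0,0,0,1]'

```text
time: 11.23
eef_pos: [0.6454, 0.0536, 0.1181]
tcp_rot: [0.63, 0.777, 0.0, 0.001]
contact_force: [-0.5, -0.0, -1.2]
opening: 0.325
finger_force: 78.8
```

```bash
python3 look.py k5 .645 .0545 .1; python3 - <<'E'
from h import *
d=load('k5_scene.png');i=d['color']
a=cv2.resize(cv2.convertScaleAbs(i[190:270,350:430],alpha=1.7,beta=10),None,fx=5,fy=5,interpolation=cv2.INTER_CUBIC)
# cazuela crop top camera & scene
T=load('top0.png')['color'];S=load('scene0.png')['color']
b=cv2.resize(S[175:240,350:445],None,fx=4.2,fy=4.2,interpolation=cv2.INTER_CUBIC);
c=cv2.resize(T[200:285,190:275],None,fx=4,fy=4,interpolation=cv2.INTER_CUBIC)
H=600;out=np.zeros((600,800,3),np.uint8)
out[:400,:400]=a;out[:b.shape[0],400:400+b.shape[1]]=b;out[275:275+325,420:420+340]=c[:325]
cv2.imwrite('pics/k5z.png',out)
E
```

```text
scene origin 346 197 scale 5; point at 200.22634407801775 250.68872851712698
top origin 249 139 scale 5; point at 203.9596507113589 250.7552942211325
11.3333 [0.64411876 0.05367287 0.11585968] [ 6.29966782e-01  7.76621211e-01 -6.71010342e-04 -9.47501582e-04] [-0.46272317 -0.19030371 -1.08472758] 0.3224572074178289
```

View pics/k5z.png

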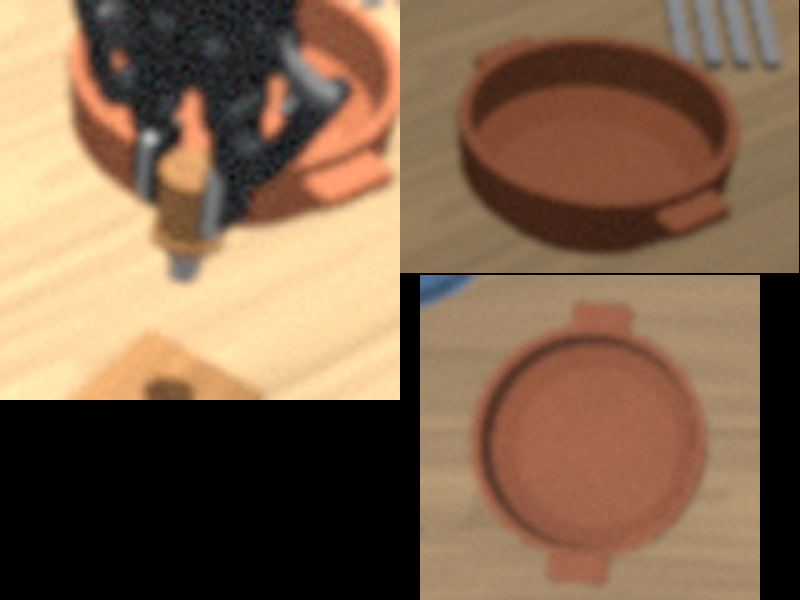

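The knob is held upright, shank down, with the fingertips just above the collar. The cazuela rim centre is at about scene (397,204) and top (232.4,242). That was my tenth picture, so from here I use numbers only. Next I move over the lid.

arm_command --series '[-1.5,-1.4,0,0,0,0,1,-4,-3.7,0,0,0,0,1,-7,-6.4,0,0,0,0,1,-10,-9.2,0,0,0,0,1,-13,-12,0,0,0,0,1,-16,-14.7,0,0,0,0,1,-19,-17.5,0,0,0,0,1,-22,-20.2,0,0,0,0,1,-24,-22.1,0,0,0,0,1,-25,-23,0,0,0,0,1]'

```text
time: 12.17
eef_pos: [0.4689, -0.2406, 0.1156]
tcp_rot: [0.631, 0.776, -0.0, -0.001]
contact_force: [0.3, -0.4, -0.4]
opening: 0.321
finger_force: 78.9
```

arm_command --series '[0,0,0,0,0,0,1,0,0,0,0,0,0,1,0,0,0,0,0,0,1,0,0,0,0,0,0,1]'

```text
time: 12.5
eef_pos: [0.4718, -0.2373, 0.1165]
tcp_rot: [0.629, 0.777, 0.0, -0.001]
contact_force: [-0.0, -0.5, -0.8]
opening: 0.331
finger_force: 78.9
```

```bash
cat > caz.py <<'E'
from h import *
from scipy.optimize import least_squares
S,T=load('scene0.png'),load('top0.png')
# rim outer circle (r=.089,z=.06), image extremes read off the crop
sp=[(350+(u-400)/4.2,175+v/4.2) for u,v in((460,125),(738,125),(600,38))]
tp=[(190+(u-420)/4,200+(v-275)/4) for u,v in((472,440),(707,440),(660,355),(520,355),(660,530),(515,525))]
for n,d,q in(('S',S,sp),('T',T,tp)):
    P=np.array([ray(d,*p,.06)[:2] for p in q]);r=least_squares(lambda c:np.hypot(*(P-c).T)-.089,[.49,.22]);print('caz',n,r.x,(r.fun*1e3).round(1))
# knob in hand, k5: top centre at z .172/.038+...
d=load('k5_scene.png');print('knob k5',ray(d,387.2,221.6,.172),ray(d,387.6,238.4,.134))
d=snap('scene','l1.png');s=telemetry.get_state();e=s['eef_pos'];print(e,s['tcp_rot'],s['contact_force'],totool([.472,-.2385,.088]))
# differences to scene0, dark/brown map around the knob
u,v=proj(d,e+[0,0,.016])[0];print('collar pred',u,v,'shank end pred',proj(d,e-[0,0,.01]))
b=S['color'].astype(int);i=d['color'].astype(int);x,y=int(u)-20,int(v)-15
m=np.abs(i-b).max(2)[y:y+40,x:x+45]
for r in range(40):print(y+r,''.join('#' if k>25 else '.' for k in m[r]))
print('x0',x)
E
python3 caz.py
```

```text
caz S [0.49925569 0.21961685] [-2.  -1.9 -0.2]
caz T [0.48976045 0.22345443] [-0.9 -1.5 -5.6 -4.4 -4.2 -6.1]
knob k5 [0.64029517 0.05414708 0.172     ] [0.65196668 0.04951339 0.134     ]
[ 0.4719175  -0.2373369   0.11670377] [ 6.29324064e-01  7.77142866e-01  6.43302265e-05 -4.29783061e-04] [ 0.38178677  0.70390355 -1.3167316 ] [-0.11763338 -0.01484576  2.8702966 ]
collar pred 233.67748184857925 243.9255642788015 shank end pred [[235.08790402 252.59871979]]
228 ........############################.........
229 ........############################.........
230 ........#######.###################..........
231 .........########################............
232 .........######################..............
233 .........#####################...............
234 .........####################................
235 .........####################................
236 ..........####################...............
237 ...........###################...............
238 ...........###################...............
239 .............#################...............
240 .............#################.....
[... 667 characters left out ...]
...................##......................
255 .............................................
256 .............................................
257 .............................................
258 .............................................
259 .............................................
260 .............................................
261 .............................................
262 .............................................
263 .............................................
264 .............................................
265 .............................................
266 .............................................
267 .............................................
x0 213
```

arm_command --series '[0,0,1,0,0,0,1,0,0,2,0,0,0,1,0,0,3,0,0,0,1,0,0,3.8,0,0,0,1,0,0,4.3,0,0,0,1,0,0,4.6,0,0,0,1,0,0,4.9,0,0,0,1,0,0,5.2,0,0,0,1,0,0,5.5,0,0,0,1,0,0,5.5,0,0,0,1]'

```text
time: 13.38
eef_pos: [0.4714, -0.2384, 0.0617]
tcp_rot: [0.63, 0.777, -0.0, -0.0]
contact_force: [0.0, -0.3, -0.6]
opening: 0.326
finger_force: 78.9
```

arm_command --series '[0,0,0.2,0,0,0,1,0,0,0.4,0,0,0,1,0,0,0.6,0,0,0,1,0,0,0.6,0,0,0,1,0,0,0.6,0,0,0,1]'

```text
time: 13.8
eef_pos: [0.4718, -0.2387, 0.0562]
tcp_rot: [0.63, 0.777, -0.0, 0.0]
contact_force: [0.0, -1.6, -1.3]
opening: 0.323
finger_force: 78.9
```

arm_command --series '[0,0,0.1,0,0,0,1,0,0,0.2,0,0,0,1,0,0,0.3,0,0,0,1,0,0,0.4,0,0,0,1,0,0,0.4,0,0,0,1]'

```text
time: 14.22
eef_pos: [0.4718, -0.2389, 0.0523]
tcp_rot: [0.63, 0.777, -0.0, 0.001]
contact_force: [0.6, -1.9, 0.8]
opening: 0.321
finger_force: 79.0
```

arm_command --series '[0,0,0.1,0,0,0,1,0,0,0.2,0,0,0,1,0,0,0.3,0,0,0,1,0,0,0.4,0,0,0,1,0,0,0.4,0,0,0,1]'

```text
time: 14.63
eef_pos: [0.4718, -0.239, 0.0483]
tcp_rot: [0.63, 0.777, -0.0, 0.001]
contact_force: [0.1, -2.8, 1.5]
opening: 0.325
finger_force: 79.1
```

arm_command --series '[0,0,0.1,0,0,0,1,0,0,0.2,0,0,0,1,0,0,0.3,0,0,0,1,0,0,0.3,0,0,0,1]'

```text
time: 14.97
eef_pos: [0.4719, -0.239, 0.0454]
tcp_rot: [0.63, 0.777, -0.0, 0.001]
contact_force: [-0.5, -4.8, 2.7]
opening: 0.323
finger_force: 79.3
```

arm_command --series '[-0.07,0,0,0,0,0,1,-0.15,0,0,0,0,0,1,-0.15,0,0,0,0,0,1,-0.15,0,0,0,0,0,1]'

```text
time: 15.3
eef_pos: [0.4718, -0.2396, 0.0449]
tcp_rot: [0.63, 0.777, 0.0, -0.0]
contact_force: [-0.6, -1.9, 1.8]
opening: 0.324
finger_force: 79.3
```

arm_command --series '[0,0,0.1,0,0,0,1,0,0,0.2,0,0,0,1,0,0,0.2,0,0,0,1,0,0,0.2,0,0,0,1]'

```text
time: 15.63
eef_pos: [0.4718, -0.2398, 0.0428]
tcp_rot: [0.63, 0.777, -0.0, -0.0]
contact_force: [0.1, -3.8, 2.0]
opening: 0.321
finger_force: 79.3
```

arm_command --series '[-0.07,0,0,0,0,0,1,-0.15,0,0,0,0,0,1,-0.15,0,0.1,0,0,0,1,-0.15,0,0.2,0,0,0,1,-0.15,0,0.2,0,0,0,1,-0.15,0,0.2,0,0,0,1]'

```text
time: 16.13
eef_pos: [0.4719, -0.2408, 0.0409]
tcp_rot: [0.63, 0.777, 0.0, -0.001]
contact_force: [-0.7, 1.7, 3.7]
opening: 0.326
finger_force: 79.3
```

arm_command --series '[0,0,0.1,0,0,0,1,0,0,0.2,0,0,0,1,0,0,0.2,0,0,0,1,0,0,0.2,0,0,0,1]'

```text
time: 16.47
eef_pos: [0.472, -0.241, 0.0393]
tcp_rot: [0.63, 0.777, 0.0, -0.001]
contact_force: [-2.1, 2.1, 4.7]
opening: 0.322
finger_force: 79.5
```

arm_command --series '[0.05,0,0.1,0,0,0,1,0.05,0,0.2,0,0,0,1,0.05,0,0.3,0,0,0,1,0.05,0,0.3,0,0,0,1]'

```text
time: 16.8
eef_pos: [0.4722, -0.241, 0.0375]
tcp_rot: [0.63, 0.777, -0.0, -0.0]
contact_force: [-3.5, 1.7, 10.2]
opening: 0.324
finger_force: 80.3
```

arm_command --series '[0,0,0.1,0,0,0,1,0,0,0.2,0,0,0,1,0,0,0.3,0,0,0,1,0,0,0.3,0,0,0,1]'

```text
time: 17.13
eef_pos: [0.4725, -0.2412, 0.0374]
tcp_rot: [0.63, 0.777, -0.0, -0.001]
contact_force: [-9.0, 6.6, 25.3]
opening: 0.327
finger_force: 82.0
```

The collar hit a hard stop at about 25 N. Now I unload and lift slowly.

arm_command --series '[0,0,-0.3,0,0,0,1,0,0,-0.5,0,0,0,1,0,0,-0.7,0,0,0,1,0,0,-0.9,0,0,0,1,0,0,-1.2,0,0,0,1,0,0,-1.6,0,0,0,1,0,0,-2,0,0,0,1,0,0,-2.4,0,0,0,1,0,0,-2.8,0,0,0,1,0,0,-3.2,0,0,0,1]'

```text
time: 17.97
eef_pos: [0.4722, -0.241, 0.0657]
tcp_rot: [0.63, 0.777, 0.0, 0.0]
contact_force: [0.2, 1.1, -2.5]
opening: 0.324
finger_force: 79.0
```

arm_command --series '[0,0,-0.5,0,0,0,1,0,0,-1.1,0,0,0,1,0,0,-1.8,0,0,0,1,0,0,-2.5,0,0,0,1,0,0,-3.3,0,0,0,1,0,0,-4.1,0,0,0,1,0,0,-4.9,0,0,0,1,0,0,-5.7,0,0,0,1,0,0,-6.3,0,0,0,1,0,0,-6.8,0,0,0,1]'

```text
time: 18.8
eef_pos: [0.4724, -0.2411, 0.1342]
tcp_rot: [0.63, 0.777, 0.0, 0.001]
contact_force: [0.3, 0.2, -3.6]
opening: 0.324
finger_force: 79.0
```

arm_command --series '[0,0,-0.3,0,0,0,1,0,0,-0.4,0,0,0,1,0,0,-0.4,0,0,0,1,0,0,-0.4,0,0,0,1]'

```text
time: 19.13
eef_pos: [0.4719, -0.2407, 0.1367]
tcp_rot: [0.63, 0.777, 0.0, -0.0]
contact_force: [-0.3, 0.2, -3.0]
opening: 0.322
finger_force: 79.0
```

```bash
cat > lid.py <<'E'
from h import *
import sys
S=snap('scene',sys.argv[1]+'s.png');T=snap('top',sys.argv[1]+'t.png');s=telemetry.get_state();print(s['eef_pos'],s['tcp_rot'],s['contact_force'])
g=lambda d:((d['color'][...,0].astype(int)-d['color'][...,2]>-12)&(d['color'].min(2)>95)).astype(np.uint8)
z=s['eef_pos'][2]-.0374+.012
for n,d in(('S',S),('T',T)):
    u,v=proj(d,[*s['eef_pos'][:2],z])[0];m=g(d);x,y=int(u)-60,int(v)-50;x=max(x,0);y=max(y,0);w=m[y:y+100,x:x+120]
    w=cv2.morphologyEx(w,cv2.MORPH_OPEN,np.ones((3,3)))
    c=max(cv2.findContours(w,0,1)[0],key=cv2.contourArea);h=cv2.convexHull(c).reshape(-1,2)+[x,y]
    P=np.array([ray(d,*p,z)[:2] for p in h],np.float32);print(n,'pred centre px',u,v,cv2.minEnclosingCircle(P),cv2.fitEllipse(P))
E
python3 lid.py g1
cat > caz2.py <<'E'
from h import *
from scipy.optimize import least_squares
for n,box in(('scene0.png',(350,175,90,65)),('top0.png',(190,195,85,90))):
    d=load(n);x,y,w,h=box;i=d['color'][y:y+h,x:x+w].astype(int)
    m=((i[...,2]-i[...,0]>1.9*0+0.62*i[...,2]*0+45)&(i[...,2]>1.55*i[...,1])).astype(np.uint8)
    # fit by rendering: maximise match of silhouette of wall (r .089 at z .06 down to r~.08 at 0) + ignore lugs
    hull=max(cv2.findContours(m,0,1)[0],key=cv2.contourArea);
    M=np.zeros_like(m);cv2.drawContours(M,[hull],-1,1,-1)
    t=np.linspace(0,2*np.pi,120)
    def sil(c,rb,rt=.089):
        P=np.r_[[[c[0]+rt*np.cos(a),c[1]+rt*np.sin(a),.06] for a in t],[[c[0]+rb*np.cos(a),c[1]+rb*np.sin(a),0.] for a in t]]
        q=(proj(d,P)-[x,y]);H=cv2.convexHull(np.round(q*16).astype(np.int32));B=np.zeros((h,w),np.uint8);cv2.fillConvexPoly(B,H,1,shift=4);return B
    best=min(((int((sil((cx,cy),rb)!=M).sum()),cx,cy,rb) for cx in np.arange(.478,.512,.002) for cy in np.arange(.21,.236,.002) for rb in(.07,.08)))
    print(n,M.sum(),best)
E
python3 caz2.py
```

```text
[ 0.47178561 -0.2406534   0.13654391] [ 6.29960354e-01  7.76627079e-01 -1.19423225e-05 -5.76933199e-04] [ 0.16912188  0.48874262 -3.69008299]
S pred centre px 233.4830741260373 251.68728633174985 ((0.4732412099838257, -0.24184392392635345), 0.08763834089040756) ((0.47327956557273865, -0.24133345484733582), (0.1732226461172104, 0.17451784014701843), 98.11856842041016)
T pred centre px 390.2567411425804 249.55083507279653 ((0.48746728897094727, -0.20381398499011993), 0.07661616802215576) ((0.48760122060775757, -0.1983499974012375), (0.08658252656459808, 0.1444666087627411), 66.799072265625)
scene0.png 2287 (698, np.float64(0.49), np.float64(0.228), 0.07)
top0.png 2638 (400, np.float64(0.496), np.float64(0.224), 0.07)
```

```bash
cat > caz3.py <<'E'
from h import *
from scipy.optimize import least_squares
for n,box,cam in(('scene0.png',(352,178,88,60),(1.256,-.542)),('top0.png',(192,198,82,88),(.3516,-.0017))):
    d=load(n);x,y,w,h=box;i=cv2.resize(d['color'][y:y+h,x:x+w],None,fx=4,fy=4,interpolation=cv2.INTER_CUBIC).astype(np.float32)
    r=cv2.GaussianBlur(i[...,2],(0,0),3)/(cv2.GaussianBlur(i[...,1],(0,0),3)+1)
    r8=np.clip((r-1)*150,0,255).astype(np.uint8);th,m=cv2.threshold(r8,0,1,cv2.THRESH_BINARY+cv2.THRESH_OTSU)
    c=max(cv2.findContours(m,cv2.RETR_EXTERNAL,cv2.CHAIN_APPROX_NONE)[0],key=cv2.contourArea).reshape(-1,2)
    px=(c+.5)/4-.5+[x,y];P=np.array([ray(d,*p,.06)[:2] for p in px])
    far=np.array([.49,.225])-cam;far/=np.hypot(*far)
    for R0 in(.089,None):
        c0=np.array([.493,.223])
        f=(lambda q:np.hypot(*(Q-q[:2]).T)-(R0 or q[2]))
        for k in range(6):
            v=P-c0;a=np.arccos(np.clip(v@far/np.hypot(*v.T),-1,1));Q=P[a<1.6]
            s=least_squares(f,[*c0,.089],loss='soft_l1',f_scale=.001);c0=s.x[:2]
        print(n,th,cv2.contourArea(c.astype(np.float32)),s.x.round(4),'med|res|',np.median(abs(s.fun)).round(4),len(Q))
    v=P-c0;ang=np.degrees(np.arctan2(v[:,1],v[:,0]));rr=np.hypot(*v.T)
    print([(int(b),round(float(np.median(rr[abs((ang-b+180)%360-180)<8])*1e3,),1) if 0 else round(float(np.median(rr[abs((ang-b+180)%360-180)<8]))*1e3,1)) for b in range(-180,180,20)],'far deg',np.degrees(np.arctan2(far[1],far[0])))
E
python3 caz3.py
```

```text
scene0.png 64.0 43241.0 [0.4959 0.2183 0.089 ] med|res| 0.0009 326
scene0.png 64.0 43241.0 [0.4953 0.22   0.0875] med|res| 0.0008 322
[(-180, 94.0), (-160, 87.8), (-140, 85.4), (-120, 85.9), (-100, 93.7), (-80, 109.4), (-60, 122.0), (-40, 126.0), (-20, 118.2), (0, 114.4), (20, 90.7), (40, 87.5), (60, 87.5), (80, 88.2), (100, 86.8), (120, 87.6), (140, 86.7), (160, 86.7)] far deg 134.96262506758882
top0.png 56.0 45108.5 [0.4927 0.2245 0.089 ] med|res| 0.0008 370
top0.png 56.0 45108.5 [0.4926 0.2224 0.0909] med|res| 0.001 374
[(-180, 105.6), (-160, 86.1), (-140, 85.4), (-120, 84.6), (-100, 83.6), (-80, 83.0), (-60, 82.9), (-40, 83.4), (-20, 87.8), (0, 102.4), (20, 87.8), (40, 89.2), (60, 90.6), (80, 91.2), (100, 91.2), (120, 91.4), (140, 90.1), (160, 94.9)] far deg 58.59599916104533
```

The lid hangs level at 3 N. The cazuela centre is at about (0.494,0.221). I carry the lid over smoothly.

arm_command --series '[0.5,0.13,0,0,0,0,1,1.5,0.4,0,0,0,0,1,3,0.8,0,0,0,0,1,5,1.3,0,0,0,0,1,7.5,2,0,0,0,0,1,10,2.6,0,0,0,0,1,12.5,3.3,0,0,0,0,1,15,3.9,0,0,0,0,1,17.5,4.6,0,0,0,0,1,20,5.2,0,0,0,0,1]'

```text
time: 20.07
eef_pos: [0.4813, -0.0323, 0.137]
tcp_rot: [0.63, 0.777, 0.0, -0.0]
contact_force: [0.6, -0.4, -2.8]
opening: 0.321
finger_force: 79.0
```

arm_command --series '[2.5,0.65,0,0,0,0,1,5,1.3,0,0,0,0,1,7.5,2,0,0,0,0,1,10,2.6,0,0,0,0,1,12.5,3.3,0,0,0,0,1,15,3.9,0,0,0,0,1,17,4.4,0,0,0,0,1,18.5,4.8,0,0,0,0,1,19.5,5.1,0,0,0,0,1,20,5.2,0,0,0,0,1]'

```text
time: 20.9
eef_pos: [0.4908, 0.1736, 0.137]
tcp_rot: [0.629, 0.777, -0.0, -0.0]
contact_force: [0.5, 0.5, -2.3]
opening: 0.32
finger_force: 79.0
```

```bash
python3 -c "
from h import *
s=telemetry.get_state();print(s['eef_pos'],s['contact_force'],totool([.494,.221,.12]))"
```

```text
[0.49078518 0.17362904 0.13697027] [ 0.51561559  0.48717614 -2.33045181] [4.5658378  1.30109436 1.69811825]
```

arm_command --series '[0.8,0.2,0,0,0,0,1,2,0.6,0,0,0,0,1,3.3,1,0,0,0,0,1,4.2,1.2,0,0,0,0,1,4.6,1.3,0,0,0,0,1,4.6,1.3,0,0,0,0,1,4.6,1.3,0,0,0,0,1,4.6,1.3,0,0,0,0,1]'

```text
time: 21.57
eef_pos: [0.4945, 0.2193, 0.137]
tcp_rot: [0.63, 0.777, -0.0, 0.0]
contact_force: [-0.2, -0.2, -2.8]
opening: 0.322
finger_force: 79.0
```

```bash
python3 lid.py g2; python3 -c "
from h import *
print(totool([.494,.221,.12]))"
```

```text
[0.49458689 0.21922149 0.13708301] [ 6.30183041e-01  7.76446599e-01 -1.16672791e-04  2.02924796e-05] [-0.04354065 -0.00365571 -2.81867067]
S pred centre px 397.74629405262476 186.66313616071926 ((0.4810374975204468, 0.25544995069503784), 0.12888571619987488) ((0.48308053612709045, 0.24691084027290344), (0.1727016568183899, 0.2584480345249176), 25.10590934753418)
T pred centre px 231.29444288908076 238.2928738046578 ((0.4992919862270355, 0.1958068311214447), 0.08037855476140976) ((0.5007553100585938, 0.1914815604686737), (0.10785672068595886, 0.15396316349506378), 103.78300476074219)
[ 0.18642587 -0.02057689  1.70827089]
```

arm_command --series '[0.1,0,0.5,0,0,0,1,0.18,0,1.2,0,0,0,1,0.18,0,2,0,0,0,1,0.18,0,2.7,0,0,0,1,0.18,0,3.2,0,0,0,1,0.18,0,3.6,0,0,0,1,0.18,0,3.8,0,0,0,1,0.18,0,3.8,0,0,0,1,0.18,0,3.8,0,0,0,1]'

```text
time: 22.42
eef_pos: [0.4943, 0.2214, 0.0992]
tcp_rot: [0.63, 0.777, 0.0, 0.0]
contact_force: [0.5, 1.1, -2.5]
opening: 0.325
finger_force: 79.1
```

arm_command --series '[0,0,0.1,0,0,0,1,0,0,0.2,0,0,0,1,0,0,0.3,0,0,0,1,0,0,0.4,0,0,0,1,0,0,0.4,0,0,0,1]'

```text
time: 22.83
eef_pos: [0.4941, 0.2214, 0.0949]
tcp_rot: [0.63, 0.777, -0.0, -0.0]
contact_force: [-0.3, 0.0, -2.9]
opening: 0.322
finger_force: 79.1
```

arm_command --series '[0,0,0.1,0,0,0,1,0,0,0.2,0,0,0,1,0,0,0.3,0,0,0,1,0,0,0.3,0,0,0,1]'

```text
time: 23.17
eef_pos: [0.494, 0.2214, 0.0918]
tcp_rot: [0.63, 0.777, -0.0, -0.0]
contact_force: [0.6, 0.3, -2.4]
opening: 0.322
finger_force: 79.1
```

Plug is below the rim with no contact, so it is going in.

arm_command --series '[0,0,0.1,0,0,0,1,0,0,0.15,0,0,0,1,0,0,0.2,0,0,0,1,0,0,0.2,0,0,0,1]'

```text
time: 23.5
eef_pos: [0.4943, 0.2214, 0.0903]
tcp_rot: [0.63, 0.777, -0.0, 0.0]
contact_force: [-0.7, 0.0, -1.9]
opening: 0.321
finger_force: 79.2
```

arm_command --series '[0,0,0.05,0,0,0,1,0,0,0.1,0,0,0,1,0,0,0.1,0,0,0,1,0,0,0.1,0,0,0,1]'

```text
time: 23.83
eef_pos: [0.4944, 0.2215, 0.0901]
tcp_rot: [0.63, 0.777, 0.0, 0.0]
contact_force: [-3.9, -1.2, 5.3]
opening: 0.323
finger_force: 80.0
```

arm_command --series '[0,0,-0.1,0,0,0,1,0,0,-0.1,0,0,0,1,0,0,-0.1,0,0,0,0.6,0,0,-0.1,0,0,0,0.5,0,0,-0.1,0,0,0,0.4,0,0,-0.1,0,0,0,0.3,0,0,-0.1,0,0,0,0.3,0,0,-0.1,0,0,0,0.3]' --force 20

```text
time: 24.5
eef_pos: [0.4943, 0.2214, 0.0901]
tcp_rot: [0.63, 0.777, 0.0, 0.0]
contact_force: [0.4, -0.3, -0.1]
opening: 0.701
finger_force: 0.0
```

arm_command --series '[0,0,-1,0,0,0,0.3,0,0,-2.5,0,0,0,0.3,0,0,-4.5,0,0,0,0.3,0,0,-7,0,0,0,0.3,0,0,-9.5,0,0,0,0.3,0,0,-12,0,0,0,0.3,0,0,-14,0,0,0,0.3,0,0,-14,0,0,0,0.3]'

```text
time: 25.17
eef_pos: [0.4971, 0.2222, 0.2369]
tcp_rot: [0.63, 0.777, 0.004, 0.003]
contact_force: [0.1, 0.2, 1.3]
opening: 0.702
finger_force: 0.0
```

```bash
python3 - <<'E'
from h import *
from scipy.optimize import least_squares
s=telemetry.get_state();print(s['time'],s['eef_pos'],s['contact_force'],s['opening'])
S=snap('scene','f_s.png');b=load('scene0.png')['color'].astype(int);i=S['color'].astype(int)
# lid rim on cazuela: lid r .088 at z .0645; grey mask; and knob (brown) expected position
m=((i[...,0]-i[...,2]>-12)&(i.min(2)>80)).astype(np.uint8)
x,y=345,170
for r in range(0,70):print(y+r,''.join('#' if k else '.' for k in m[y+r,x:x+100]))
for c in([.494,.2213],):
  print('lid ext px',proj(S,[[c[0]+.0015+.088*np.cos(t),c[1]-.002+.088*np.sin(t),.0645] for t in np.radians([45,135,225,315])]).round(1).tolist(),'knob top',proj(S,[*c,.052+.053+.038]))
E
```

```text
25.1667 [0.49705567 0.22216817 0.23691048] [0.06586008 0.22805858 1.31731307] 0.7021931677324361
170 ....................................................................###...####...###...####.........
171 ....................................................................###...####...###...####.........
172 ....................................................................###...####...####...###.........
173 ....................................................................###....###...####...###.........
174 ....................................................................####...###...####...####........
175 .....................................................................###...####...###...####........
176 .....................................................................###...####...####...###........
177 .....................................................................###...####...####...###........
178 .....................................................................###....###...####...####.......
179 ......................................................
[... 5761 characters left out ...]
............................................................
235 ....................................................................................................
236 ....................................................................................................
237 ....................................................................................................
238 ....................................................................................................
239 ....................................................................................................
lid ext px [[430.1, 205.0], [398.5, 182.4], [363.0, 198.0], [393.8, 222.5]] knob top [[399.40793526 176.16709205]]
```

The lid outline matches a level seat centred on the cazuela, and the gripper is clear. I let the arm settle and hand in.

arm_command --series '[0,0,-2,0,0,0,0.3,0,0,-2,0,0,0,0.3,0,0,-2,0,0,0,0.3,0,0,-2,0,0,0,0.3,0,0,-2,0,0,0,0.3,0,0,-2,0,0,0,0.3]'

```text
time: 25.72
eef_pos: [0.4936, 0.2212, 0.2486]
tcp_rot: [0.63, 0.777, -0.001, -0.001]
contact_force: [0.1, 0.3, -0.1]
opening: 0.703
finger_force: 0.0
```

```bash
python3 -c "
from h import *
print(ctrl.sign_off())"
```

```text
the job is handed in; nothing more can be done
None
```

The job is handed in at about 26 s, with no verdict returned: the knob was driven to its hard stop at about 25 N, and the lid was lifted by the knob, laid level on the cazuela by the camera image, and released.

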